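# Preload the steering-stem collar

### The job

On the small black work stand, pinch the upright stem and turn it until its bright flat faces squarely the way the stand's yellow pointer points. Then take the orange collar, slide it down over the stem with its set-screw on the flat, and press it down so that it pushes the brass spring sleeve fully home against its stop. Finish while still gripping the collar and holding it down there (do not let go), with the stem's flat still facing the pointer's way; leave the other things on the bench where they are.

Things in the scene. Friction and masses are not known exactly. Their poses are not given: they have to be found in the camera images.
- stand: Fixed black stand: base plate 130 x 130 x 10 mm, round housing 52 mm across up to 65 mm above the bench, steel shoulder 31 mm across up to 77 mm. A yellow L-shaped pointer runs up the housing's side and out over the plate to 62 mm from the axis. Origin: on the stem's axis at bench level; +x the way the pointer points (away from the robot, within 0.6 rad of world +x), z up.
- stem (a joint): Upright black stem turning on the stand's vertical axis, 26 mm diameter, top 150 mm above the bench (last 4 mm tapered), 50 mm free above the sleeve. Value in rad, counter-clockwise from above: direction of its flat minus that of the pointer; 0 = flat faces the pointer's way. Starts 0.5 to 1.45. No end stops; 0.12 N m dry friction, stays where left.
- stem_flat (a point): Middle of the stem's bright flat (the only one, 18 mm wide, full length), 9 mm from the stem's axis, 125 mm above the bench. The stem is 22 mm thick across the flat, 26 mm elsewhere. A white line on the stem's top end runs from the axis towards the flat. Turns with the stem: +x is the direction the flat faces, z up.
- sleeve (a joint): The brass spring sleeve round the stem: a disc 38 mm across, 12 mm thick, on a coil spring. Value in m, how far it is pushed down: 0 at rest (top 100 mm above the bench), 0.010 at its stop (top 90 mm above the bench). The spring pushes up with about 4.5 N at rest and 10.5 N at the stop, and lifts the collar again if it is let go.
- sleeve_top (a point): Centre of the sleeve's top face, on the stem's axis; 100 mm above the bench at rest, moves down with the sleeve.
- collar: Loose orange shaft collar: 46 mm outside, 22 mm high, round bore 29 mm, about 0.12 kg, lying flat on the bench. Origin: on its axis at its underside; z up; +x towards its set-screw (within 1 rad of world +x at the start). A white line on top marks the screw. Grip it across its y axis, clear of the screw.
- collar_screw (a point): Outer face of the set-screw's dark head (10 mm across): 30 mm from the collar's axis along its +x, 11 mm above its underside. Inside, the screw's steel point (6 mm wide) stands into the bore to 10.5 mm from the axis, so the collar goes down on the stem only with the point on the flat (about 0.25 rad of slack either way).
- spacer: Bystander: plain brass ring 32 mm across, 12 mm high, without a screw, about 80 mm from the collar's axis on the side away from its screw. Origin under its centre.
- bearing: Bystander: steel ball bearing 34 mm across, 11 mm high, about 85 mm from the collar's axis on the screw's side. Origin under its centre.
- driver: Bystander: black and blue cordless screwdriver lying on its side, 200 mm long, 60 mm high, on the far side of the bench. Origin under the motor body's middle.
- pliers: Bystander: pliers with orange handles, 190 mm long, lying flat on the far side. Origin at the pivot, at bench level.
- hex_driver: Bystander: hand screwdriver with a yellow handle, lying at the left. Origin on its underside.
- grip_block: Bystander: black rubber block 90 x 35 x 32 mm at the right. Origin under its centre.
Not all that is in view belongs to the job. Leave any pink or turquoise look-alike of the collar alone.

How it is judged:
On the way, in this order (a step that is already met when the one before it is completed fails the run):
1. the stem has been turned until its flat faces the pointer's way (within 0.25 rad), the collar not yet on the stem (value of joint stem between -0.25 and 0.25 rad and horizontal distance between collar and stand above 0.04 m), for 0.2 s.
2. the collar is on the stem with its set-screw on the flat, at least 12 mm down from the stem's top (horizontal distance between collar and stand below 0.006 m and angle between collar's own z axis and vertical below 0.15 rad and x of collar_screw in the frame of stem_flat above 0.014 m and y of collar_screw in the frame of stem_flat between -0.013 and 0.013 m and height (world z) of collar below 0.138 m), for 0.1 s.
At the end, for the whole second after the job is handed in: Flat within 0.25 rad of the pointer; collar level on the stem, screw on the flat, its underside no higher than 94 mm; sleeve pushed down 8 mm or more of its 10; fingers holding the collar with over 4 N, at rest; no bystander moved over 30 mm (value of joint stem between -0.25 and 0.25 rad and horizontal distance between collar and stand below 0.006 m and angle between collar's own z axis and vertical below 0.15 rad and x of collar_screw in the frame of stem_flat above 0.014 m and y of collar_screw in the frame of stem_flat between -0.013 and 0.013 m and value of joint sleeve above 0.008 m and height (world z) of collar below 0.094 m and contact force between collar and the fingers above 4 N and linear speed of collar below 0.02 m/s and distance of each of spacer, bearing, driver, pliers, hex_driver, grip_block from where it was at the start of the episode below 0.03 m); the arm keeps its last pose, push and grip.
It fails at once if a bystander is moved by more than 30 mm (distance of any of spacer, bearing, driver, pliers, hex_driver, grip_block from where it was at the start of the episode above 0.03 m).
It also fails if it takes over 58 s, if anything falls off the work surface, if the arm or the gripper's body presses on something with over 40 N, if the wrist force passes 120 N, or if a joint passes its speed limit or range.

### The arm

A 7-joint arm with a two-finger parallel gripper is mounted at the origin on the work surface. World frame = base frame: x ahead of the robot, y to its left, z up, the work surface at z = 0. Lengths are in m, angles in rad, forces in N, time in s.
With the tool pointing down it reaches from about 0.4 to 0.85 m from the base axis. Payload 4.5 kg.
Tool frame: the origin (TCP) lies where the fingers leave the gripper's body, on its centre line; the fingertips stand 64 mm ahead of it and the grasp point (between the pads) lies 45 mm ahead of it; z points along the fingers, y is the line along which they close (so a half turn about z gives the same grasp; the last joint's range is limited). The gripper opens to 88 mm and grips with 3 to 60 N. Pads are 18 mm wide; open, the fingers measure 123 mm over their backs; the gripper's body (75 mm by 187 mm) begins 45 mm behind the grasp point.
Start: joints at [1.296, 0.689, -0.195, 1.565, 0.157, 0.902, -0.215], TCP at [0.19, -0.595, 0.303] pointing down, gripper open.
Joint ranges: [-3.01, 3.01], [-0.46, 2.08], [-1.47, 1.51], [0.13, 2.56], [-1, 4.14], [0.04, 2.09], [-2.66, 2.66]. Speed limits (rad/s): [2.57, 2.57, 3.14, 3.14, 3.14, 3.14, 3.14].

### API

Orientations are given as a unit quaternion [x, y, z, w].
In Python, from plant import r gives the robot as it stands.
- The arm moves only by the tool play_rows, never from a script. Its arguments are lists of equal length, an entry for each row: "translation": the shift along the tool's x, y, z in m, a list of three; "delta_rot": the turn, a rotation vector about the tool's x, y, z in degrees, a list of three; "grip": the opening, from -1 (shut) to 1 (fully open). In form: {"translation": [[x, y, z], ...], "delta_rot": [[rx, ry, rz], ...], "grip": [grip, ...]}. A call has 1 to 20 rows; each row shifts and turns the commanded pose from where the row before left it, along the tool's axes as they then stand; what a row does not reach is not made up. A row lasts 1/8 s, in which the tool goes at most 62.5 mm and 10.7 degrees, less where a joint would pass 70% of its speed; a pose out of reach is approached as far as the arm can. A call with a gripper value outside its range is refused whole. The fingers move at their own pace and stop on an object; "squeeze" is the grip in N (left out, the last holds). Time passes only in rows, so rows that do not move let the fingers close. It gives the time, the measured TCP pose, the force, the opening and the grip force at its end, in the units of the state.
- r.get_state(): the state, without advancing time (a new reading comes with each control period).
- r.snapshot(name): name is "side" or "top"; returns the picture (420x560x3 uint8, blue, green, red); there is no depth.
- r.get_calibration(name): a dict with "intrinsics" (3x3 intrinsics, pixels), "eye" and "rotation" of the camera in the world. Camera axes: x right, y up, looking along -z (the intrinsics and any distortion apply to the point x, -y, -z); pixel columns grow to the right and rows downward; lengths in m; the calibration is good to about 2 mm. A picture is of the moment at which its call begins. get_calibration takes no time and is no camera call.
- r.finish_job(): hands the job in; it is judged then, once.
Trained networks look in the newest picture that a camera, given by its name, has taken for a name from the list of things; names that differ only in an ending like _2 or _b are one class to them, and where a whole thing is asked for, a point or a joint stands for the part that bears it (a point fixed in the world has none). Each returns a list of dicts, best first, with "confidence" (0 to 1); they miss things now and then, are a little off and sometimes report something else, mostly with a low value. They report only what shows in the picture. A call takes as long as a camera call. They do not tell look-alikes from the thing itself.
- r.look_for(camera, target): "point" ([x, y, z] in m, in world coordinates, good to about 4 mm: the middle of the surface that is visible of it).
- r.silhouettes(camera, target): "pixels" (420x560 bool, what is visible of it).
The state is a dict: "clock": time; "q": joint angles; "qd": joint speeds; "joint_torque": joint torques, N m; "tool_pos": TCP position; "eef_rot": TCP orientation; "contact_force": force on the tool from outside, world axes, zero at the start; "moment": the same for the moment, N m; "opening": opening from 0.0 (shut) to 1.0 (fully open); "finger_force": force on a finger pad.
Only numpy, scipy, OpenCV 4.12 (cv2) and the standard library are available. Lean on these libraries where they do the work, as an engineer would, in place of code of your own. Each camera call takes 0.05 s, during which the arm holds its last target. There are 200 camera calls.

## Working session

There is one attempt and no reset: what is moved stays moved. The work goes in short steps, Python scripts to look and compute and a tool call to move; the robot and the scene stay as the last step left them, time stands still between calls to the robot, and variables do not carry over. Pictures are saved under pics/ and viewed, at most 10 in all, crops included, and the job is handed in when it is done.

Besides the shell and the picture viewer there is one more tool, called after "Emit:" by a JSON object that holds its "fn" and its "kwargs", one argument or row to a line. play_rows: Moves the arm, as the interface text tells. Its arguments: {"type":"object","properties":{"translation":{"type":"array","items":{"type":"array","items":{"type":"number"}}},"delta_rot":{"type":"array","items":{"type":"array","items":{"type":"number"}}},"grip":{"type":"array","items":{"type":"number"}},"squeeze":{"type":"number"}},"required":["translation","delta_rot","grip"]}

```bash
mkdir -p pics; ls; cat > h.py <<'E'
import numpy as np, cv2
from plant import r
from scipy.spatial.transform import Rotation as R
def cal(n):
    c=r.get_calibration(n); return np.array(c["intrinsics"]),np.array(c["eye"]),np.array(c["rotation"])
def Rm(rot):
    return rot if rot.shape==(3,3) else R.from_quat(rot).as_matrix()
def ray(n,uv):
    K,e,rot=cal(n); rot=Rm(rot); d=np.linalg.inv(K)@[uv[0],uv[1],1]; return e,rot@(d*[1,-1,-1])
def at_z(n,uv,z):
    e,d=ray(n,uv); return e+d*(z-e[2])/d[2]
def proj(n,p):
    K,e,rot=cal(n); c=Rm(rot).T@(np.array(p)-e); c=K@(c*[1,-1,-1]); return c[:2]/c[2]
def tri(uv1,n1,uv2,n2):
    (a,d),(b,f)=ray(n1,uv1),ray(n2,uv2); d=d/np.linalg.norm(d); f=f/np.linalg.norm(f)
    s=np.linalg.lstsq(np.c_[d,-f],b-a,rcond=None)[0]; P=a+s[0]*d;Q=b+s[1]*f
    return (P+Q)/2,np.linalg.norm(P-Q)
E
python3 - <<'E'
from h import *
np.set_printoptions(precision=4,suppress=True)
for n in ("side","top"):
    cv2.imwrite(f"pics/{n}0.png",r.snapshot(n)); print(n,r.get_calibration(n))
    for t in ("stand","stem","collar","sleeve","collar_screw","stem_flat","spacer","bearing"):
        print(t,[(np.round(d["point"],4),round(d["confidence"],2)) for d in r.look_for(n,t)])
print(r.get_state())
E
```

```text
pics
side {'intrinsics': array([[441.0526,   0.    , 284.3193],
       [  0.    , 441.0526, 210.7089],
       [  0.    ,   0.    ,   1.    ]]), 'eye': array([0.2282, 0.7788, 0.7517]), 'rotation': array([-0.1025,  0.4335,  0.8701, -0.2108])}
stand [(array([0.558 , 0.1587, 0.0089]), 0.94)]
stem [(array([0.5603, 0.154 , 0.135 ]), 0.58)]
collar [(array([ 0.5766, -0.1858,  0.0134]), 0.69), (array([ 0.5927, -0.0863,  0.0153]), 0.62), (array([ 0.467 , -0.227 ,  0.0141]), 0.6), (array([ 0.5527, -0.2773,  0.0186]), 0.55), (array([ 0.4977, -0.0484,  0.0167]), 0.5)]
sleeve [(array([0.5606, 0.1577, 0.0919]), 0.68), (array([0.5646, 0.1566, 0.1334]), 0.37), (array([ 0.6482, -0.2341,  0.0129]), 0.25)]
collar_screw [(array([ 0.5717, -0.1876,  0.0149]), 0.64), (array([ 0.5539, -0.2776,  0.0203]), 0.58), (array([ 0.4974, -0.05  ,  0.0155]), 0.58), (array([ 0.4713, -0.2289,  0.0127]), 0.54), (array([ 0.5955, -0.086 ,  0.0145]), 0.54)]
stem_flat [(array([0.5625, 0.1488, 0.1298]), 0.6)]
spacer []
bearing [(array([ 0.6496, -0.2342,  0.0148]), 0.54), (array([ 0.5094, -0.1512,  0.0109]), 0.41)]
top {'intrin
[... 895 characters left out ...]
3,  0.0246]), 0.45)]
stem_flat [(array([0.5657, 0.1442, 0.1496]), 0.66)]
spacer [(array([ 0.5113, -0.1589,  0.0143]), 0.47)]
bearing [(array([ 0.648 , -0.2383,  0.0073]), 0.63)]
{'clock': 0.9, 'q': array([ 1.2958,  0.6891, -0.1946,  1.5653,  0.1573,  0.9025, -0.2151]), 'qd': array([-0.0005,  0.0018, -0.0012, -0.0017, -0.0013,  0.0005,  0.0003]), 'joint_torque': array([ -0.0001, -52.7482,  -1.2674, -15.3746,  -0.0519,  -0.0009,
         0.0001]), 'tool_pos': array([ 0.19  , -0.5954,  0.3027]), 'eef_rot': array([0.9881, 0.1538, 0.    , 0.    ]), 'contact_force': array([-0.0577, -0.0895, -0.7294]), 'moment': array([ 0.0369, -0.0023, -0.0022]), 'finger_force': 0.0, 'opening': 1.0015149949342395}
```

View pics/side0.png

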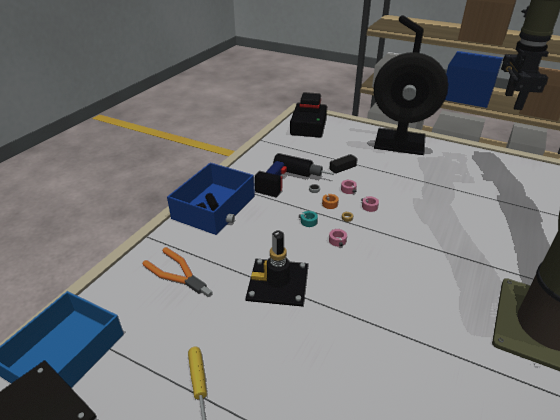

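View pics/top0.png

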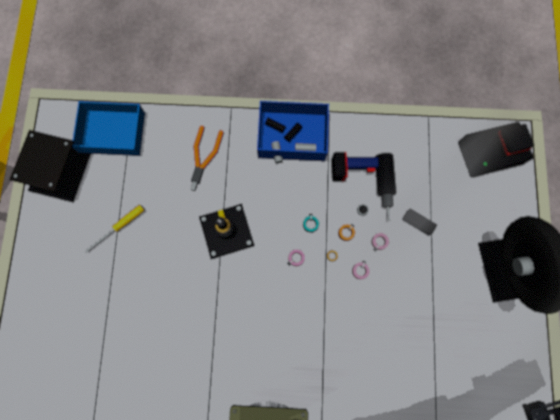

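The stand is at side (278,270) and top (226,230). The orange collar is at side (330,201) and top (346,232), and the other rings are pink or turquoise. I'll zoom in on both.

```bash
python3 - <<'E'
from h import *
s=cv2.imread("pics/side0.png");t=cv2.imread("pics/top0.png")
def cr(i,u,v,h): return cv2.resize(i[v-h:v+h,u-h:u+h],(300,300) if 1 else 0,interpolation=cv2.INTER_CUBIC)
a=np.vstack([np.hstack([cr(s,278,262,40),cr(t,227,228,32)]),np.hstack([cr(s,330,201,16),cr(t,346,232,16)])])
cv2.imwrite("pics/z.png",a)
for n,i in(("side",s),("top",t)):
    hsv=cv2.cvtColor(i,cv2.COLOR_BGR2HSV)
    for nm,c,h in(("collar",(330,201) if n=="side" else (346,232),16),):
        m=cv2.inRange(hsv,(5,120,60),(22,255,255)); w=np.zeros_like(m); w[c[1]-h:c[1]+h,c[0]-h:c[0]+h]=1; m=m*w
        v,u=np.nonzero(m); print(n,nm,len(u),u.min(),u.max(),v.min(),v.max(),u.mean(),v.mean())
E
```

```text
side collar 196 322 345 194 216 330.7908163265306 202.08673469387756
top collar 87 339 353 225 239 345.5632183908046 232.24137931034483
```

View pics/z.png

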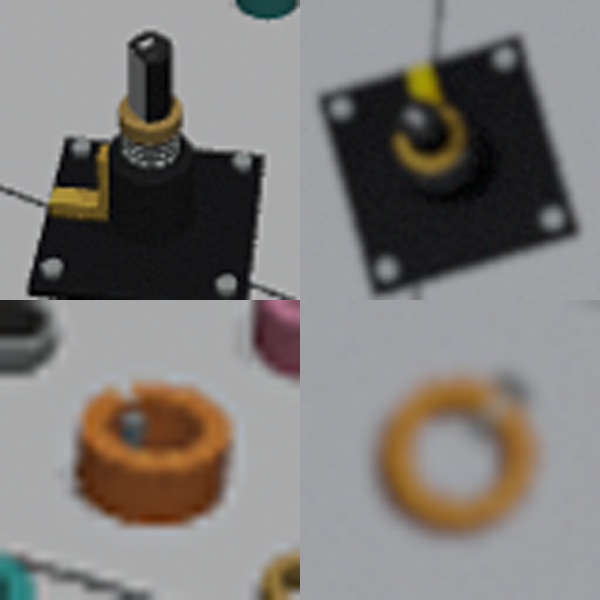

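```bash
python3 - <<'E'
from h import *
np.set_printoptions(precision=4,suppress=True)
s=cv2.imread("pics/side0.png");t=cv2.imread("pics/top0.png")
g=cv2.cvtColor(t,cv2.COLOR_BGR2GRAY); w=np.zeros_like(g); w[198:264,190:262]=255
hsv=cv2.cvtColor(t,cv2.COLOR_BGR2HSV)
m=((g<95)|(hsv[...,1]>110)).astype(np.uint8)*(w>0)
m=cv2.morphologyEx(m.astype(np.uint8),cv2.MORPH_OPEN,np.ones((3,3)))
c=max(cv2.findContours(m,0,1)[0],key=cv2.contourArea)
P=np.array([at_z("top",p[0],0.01)[:2] for p in c],np.float32)
rc=cv2.minAreaRect(P); print("plate rect",rc)
col=tri((330.5,198.9),"side",(346.5,231.9),"top"); print("collar",col, at_z("top",(346.5,231.9),.022),at_z("side",(330.5,198.9),.022))
print("screw",at_z("top",(352.5,225),.011+.003))
st=tri((277.7,233.2),"side",(219.5,220.5),"top"); print("stem top",st)
print("ptr yellow end", at_z("top",(219.5+2,212),.015))
hs=cv2.cvtColor(t,cv2.COLOR_BGR2HSV)
def cr(i,u,v,h): return cv2.resize(i[v-h:v+h,u-h:u+h],(400,400),interpolation=cv2.INTER_CUBIC)
cv2.imwrite("pics/z2.png",np.clip(np.hstack([cr(s,278,247,20),cr(t,222,223,14)]).astype(float)*1.4,0,255).astype(np.uint8))
for n,c in(("side",(278,247)),("top",(222,223))):
  axis=np.array([rc[0][0],rc[0][1],.15]); print(n,"stem top proj",proj(n,axis))
E
```

```text
plate rect ((0.5658211708068848, 0.14651775360107422), (0.13030609488487244, 0.1280461549758911), 20.153886795043945)
collar (array([ 0.576 , -0.1953,  0.0195]), np.float64(0.0015713720152570156)) [ 0.5763 -0.1947  0.022 ] [ 0.574  -0.1919  0.022 ]
screw [ 0.5985 -0.2127  0.014 ]
stem top (array([0.5661, 0.1469, 0.1508]), np.float64(0.0027964171685766234))
ptr yellow end [0.6182 0.1627 0.015 ]
side stem top proj [277.2544 233.2172]
top stem top proj [219.8193 221.1916]
```

View pics/z2.png

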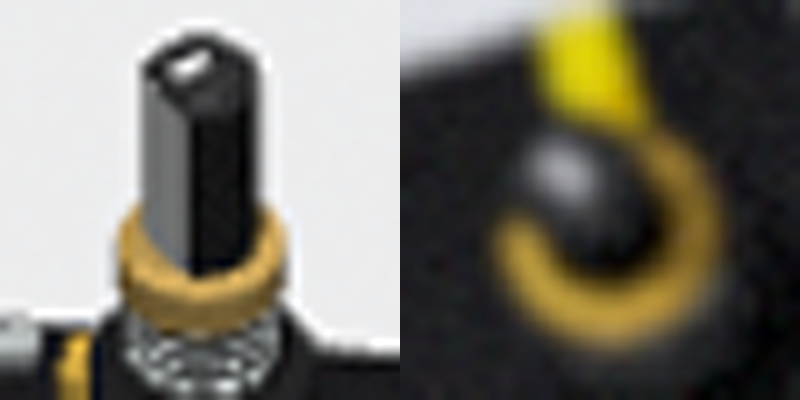

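```bash
python3 - <<'E'
from h import *
for n,a,b in(("side",(212,50),(168,80)),("top",(590,200),(540,150))):
    f=(lambda p:(258+p[0]/10-.5,227+p[1]/10-.5)) if n=="side" else (lambda p:(208+(p[0]-400)/14.29-.5,209+p[1]/14.29-.5))
    A,B=at_z(n,f(a),.15),at_z(n,f(b),.15); d=B-A; print(n,A,B,np.degrees(np.arctan2(d[1],d[0])))
S=[.5658,.1465]
# flat's right vertical edge in side: test angles
for th in (45,55,61,70,80):
    for e in(-46.2,46.2):
        x=np.radians(th+e); print(th,e,proj("side",[S[0]+.013*np.cos(x),S[1]+.013*np.sin(x),.125]))
from scipy.spatial.transform import Rotation as R
print(R.from_quat(r.get_state()["eef_rot"]).as_matrix())
E
```

```text
side [0.56574175 0.1400791  0.15      ] [0.56939286 0.15310843 0.15      ] 74.34594769633611
top [0.56257912 0.14379041 0.15      ] [0.57117937 0.15334607 0.15      ] 48.012311980435406
45 -46.2 [272.07581547 240.22314176]
45 46.2 [274.59431267 245.73112513]
55 -46.2 [271.63935784 240.85412327]
55 46.2 [275.58130035 245.98737927]
61 -46.2 [271.45888465 241.25350384]
61 46.2 [276.20180638 246.08461604]
70 -46.2 [271.30835165 241.87065152]
70 46.2 [277.15418552 246.14799639]
80 -46.2 [271.3146129  242.56539903]
80 46.2 [278.21646292 246.10085787]
[[ 9.52705087e-01  3.03896390e-01  2.77737756e-05]
 [ 3.03896391e-01 -9.52705086e-01 -4.49793424e-05]
 [ 1.27911575e-05  5.12923985e-05 -9.99999999e-01]]
```

The flat points at about 62° in world and the pointer at about 20°. The stand axis is near (0.566, 0.1465), and the collar is near (0.576, -0.195) with its screw at about -36°. I'll move above the stem first.

Emit:
{"fn": "play_rows", "kwargs": {
  "translation": [
    [0.0292, -0.0296, 0],
    [0.0292, -0.0296, 0],
    [0.0292, -0.0296, 0],
    [0.0292, -0.0296, 0],
    [0.0292, -0.0296, 0],
    [0.0292, -0.0296, 0],
    [0.0292, -0.0296, 0],
    [0.0292, -0.0296, 0],
    [0.0292, -0.0296, 0],
    [0.0292, -0.0296, 0],
    [0.0292, -0.0296, 0],
    [0.0292, -0.0296, 0],
    [0.0292, -0.0296, 0],
    [0.0292, -0.0296, 0],
    [0.0292, -0.0296, 0],
    [0.0292, -0.0296, 0],
    [0.0292, -0.0296, 0],
    [0.0292, -0.0296, 0],
    [0.0292, -0.0296, 0],
    [0.0292, -0.0296, 0]
  ],
  "delta_rot": [
    [0, 0, 0],
    [0, 0, 0],
    [0, 0, 0],
    [0, 0, 0],
    [0, 0, 0],
    [0, 0, 0],
    [0, 0, 0],
    [0, 0, 0],
    [0, 0, 0],
    [0, 0, 0],
    [0, 0, 0],
    [0, 0, 0],
    [0, 0, 0],
    [0, 0, 0],
    [0, 0, 0],
    [0, 0, 0],
    [0, 0, 0],
    [0, 0, 0],
    [0, 0, 0],
    [0, 0, 0]
  ],
  "grip": [1, 1, 1, 1, 1, 1, 1, 1, 1, 1, 1, 1, 1, 1, 1, 1, 1, 1, 1, 1]
}}

```text
clock: 3.4
tool_pos: [0.567, 0.1474, 0.3028]
eef_rot: [0.988, 0.154, 0.0, 0.0]
contact_force: [0.9, 0.0, -0.2]
opening: 1.001
finger_force: 0.0
```

Emit:
{"fn": "play_rows", "kwargs": {
  "translation": [
    [0, 0, 0],
    [0, 0, 0],
    [0, 0, 0],
    [0, 0, 0],
    [0, 0, 0],
    [0, 0, 0],
    [0, 0, 0]
  ],
  "delta_rot": [
    [0, 0, 9],
    [0, 0, 9],
    [0, 0, 9],
    [0, 0, 9],
    [0, 0, 9.7],
    [0, 0, 0],
    [0, 0, 0]
  ],
  "grip": [0, 0, 0, 0, 0, 0, 0]
}}

```text
clock: 4.28
tool_pos: [0.5664, 0.1462, 0.3027]
eef_rot: [0.971, -0.241, 0.0, -0.0]
contact_force: [0.2, 0.2, -0.2]
opening: 0.5
finger_force: 0.0
```

```bash
cat >> h.py <<'E'
def go(tx,ty,yaw,z=None):
    """print tool-frame shift (tool vertical) and rz needed; yaw of tool y (mod 180) in deg"""
    s=r.get_state(); M=R.from_quat(s["eef_rot"]).as_matrix(); p=s["tool_pos"]
    y=np.degrees(np.arctan2(M[1,1],M[0,1])); d=(yaw-y+90)%180-90
    w=np.array([tx,ty,z if z else p[2]])-p
    print("t",s["clock"],"pos",p,"yaw",y,"tilt",M[:,2],"shift",M.T@w,"rz",-d,"open",s["opening"]*88,"ff",s["finger_force"],"F",s["contact_force"],"q",s["q"])
E
python3 -c "
from h import *
np.set_printoptions(precision=4,suppress=True)
go(.5658,.1465,62,.173)"
```

```text
t 4.275 pos [0.5664 0.1462 0.3027] yaw -117.83330749941565 tilt [ 0.0001  0.0001 -1.    ] shift [-0.0007  0.      0.1297] rz 0.16669250058436091 open 43.977538718621005 ff 0.0 F [ 0.1542  0.2125 -0.2203] q [-0.4095  0.6363  0.1338  1.7011 -0.1095  0.8114 -2.2827]
```

Emit:
{"fn": "play_rows", "kwargs": {
  "translation": [
    [0, 0, 0.004],
    [0, 0, 0.004],
    [0, 0, 0.004],
    [0, 0, 0.004],
    [0, 0, 0.004],
    [0, 0, 0.004],
    [0, 0, 0.004],
    [0, 0, 0.004],
    [0, 0, 0.004],
    [0, 0, 0.004],
    [0, 0, 0.004],
    [0, 0, 0.004],
    [0, 0, 0.004],
    [0, 0, 0.004],
    [0, 0, 0.004],
    [0, 0, 0.004],
    [0, 0, 0.004],
    [0, 0, 0.004],
    [0, 0, 0]
  ],
  "delta_rot": [
    [0, 0, -10],
    [0, 0, -10],
    [0, 0, -10],
    [0, 0, -10],
    [0, 0, -10],
    [0, 0, -10],
    [0, 0, -10],
    [0, 0, -10],
    [0, 0, -10],
    [0, 0, -10],
    [0, 0, -10],
    [0, 0, -10],
    [0, 0, -10],
    [0, 0, -10],
    [0, 0, -10],
    [0, 0, -10],
    [0, 0, -10],
    [0, 0, -10],
    [0, 0, 0]
  ],
  "grip": [0, 0, 0, 0, 0, 0, 0, 0, 0, 0, 0, 0, 0, 0, 0, 0, 0, 0, 0]
}}

```text
clock: 6.65
tool_pos: [0.5665, 0.1455, 0.2304]
eef_rot: [0.243, 0.97, 0.0, -0.0]
contact_force: [-0.9, -0.0, 0.3]
opening: 0.5
finger_force: 0.0
```

```bash
python3 - <<'E'
from h import *
np.set_printoptions(precision=4,suppress=True)
go(.5658,.1465,62,.173)
s=r.snapshot("side");t=r.snapshot("top")
cv2.imwrite("pics/m.png",np.hstack([cv2.resize(s[190:290,228:328],(400,400)),cv2.resize(t[173:273,177:277],(400,400))]))
E
```

```text
t 6.65 pos [0.5665 0.1455 0.2304] yaw 61.92259144120169 tilt [-0.0005  0.0003 -1.    ] shift [0.0011 0.0006 0.0574] rz -0.07740855879831088 open 44.002266842544444 ff 0.0 F [-0.8809 -0.0288  0.2848] q [ 0.077   0.8217 -0.7336  1.7427  0.7027  0.8601  0.1022]
```

View pics/m.png

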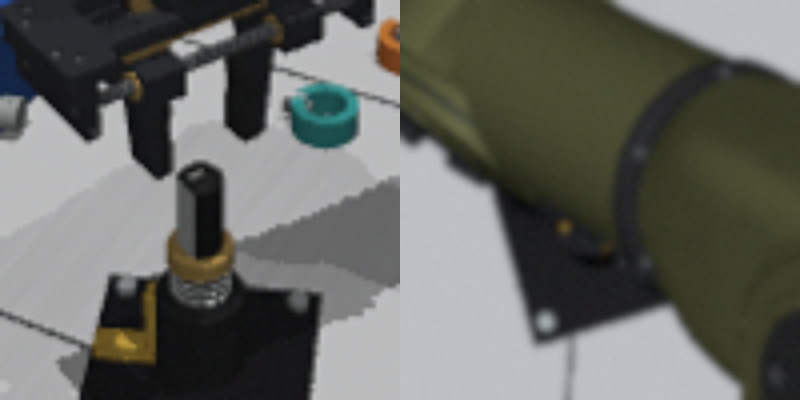

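The gripper straddles the stem: fingers at (150,150) and (245,110), stem at (200,210) in the left half. I'll descend and pinch.

Emit:
{"fn": "play_rows", "kwargs": {
  "translation": [
    [0.001, 0.0006, 0.012],
    [0, 0, 0.015],
    [0, 0, 0.015],
    [0, 0, 0.015],
    [0, 0, 0],
    [0, 0, 0],
    [0, 0, 0],
    [0, 0, 0],
    [0, 0, 0],
    [0, 0, 0]
  ],
  "delta_rot": [
    [0, 0, 0],
    [0, 0, 0],
    [0, 0, 0],
    [0, 0, 0],
    [0, 0, 0],
    [0, 0, 0],
    [0, 0, 0],
    [0, 0, 0],
    [0, 0, 0],
    [0, 0, 0]
  ],
  "grip": [0, 0, 0, 0, 0, -1, -1, -1, -1, -1],
  "squeeze": 30
}}

```text
clock: 8.0
tool_pos: [0.565, 0.1451, 0.174]
eef_rot: [0.243, 0.97, -0.002, -0.0]
contact_force: [-3.0, -4.2, 4.9]
opening: 0.242
finger_force: 29.9
```

```bash
python3 -c "
from h import *
np.set_printoptions(precision=4,suppress=True)
go(.5658,.1465,20,.173)"
```

```text
t 8.0 pos [0.565  0.1451 0.174 ] yaw 61.918317198626916 tilt [-0.0017 -0.0041 -1.    ] shift [0.     0.0016 0.001 ] rz 41.918317198626916 open 21.327918787401064 ff 29.868549100992823 F [-3.027  -4.1869  4.8559] q [ 0.041   0.8928 -0.6697  1.7822  0.7846  0.7589  0.0321]
```

Emit:
{"fn": "play_rows", "kwargs": {
  "translation": [
    [0.0003, 0, 0],
    [0.0003, 0, 0],
    [0.0003, 0, 0],
    [0.0003, 0, 0],
    [0.0003, 0, 0],
    [0, 0, 0],
    [0, 0, 0],
    [0, 0, 0]
  ],
  "delta_rot": [
    [0, 0, 8.4],
    [0, 0, 8.4],
    [0, 0, 8.4],
    [0, 0, 8.4],
    [0, 0, 8.4],
    [0, 0, 0],
    [0, 0, 0],
    [0, 0, 0]
  ],
  "grip": [-1, -1, -1, -1, -1, -1, -1, -1]
}}

```text
clock: 9.0
tool_pos: [0.5643, 0.1462, 0.174]
eef_rot: [0.573, 0.819, -0.002, 0.0]
contact_force: [-2.5, -4.6, 3.6]
opening: 0.243
finger_force: 29.9
```

```bash
python3 - <<'E'
from h import *
np.set_printoptions(precision=4,suppress=True)
go(.5658,.1465,20,.173)
s=r.snapshot("side")
cv2.imwrite("pics/m2.png",cv2.resize(s[200:300,228:328],(500,500)))
E
```

```text
t 9.0 pos [0.5643 0.1462 0.174 ] yaw 20.023002498538816 tilt [-0.0014 -0.0035 -1.    ] shift [-0.0002  0.0015  0.001 ] rz 0.02300249853881553 open 21.381060910211662 ff 29.91746527797659 F [-2.5432 -4.6209  3.6038] q [-0.0594  0.85   -0.4825  1.7894  0.6106  0.659  -0.5491]
```

View pics/m2.png

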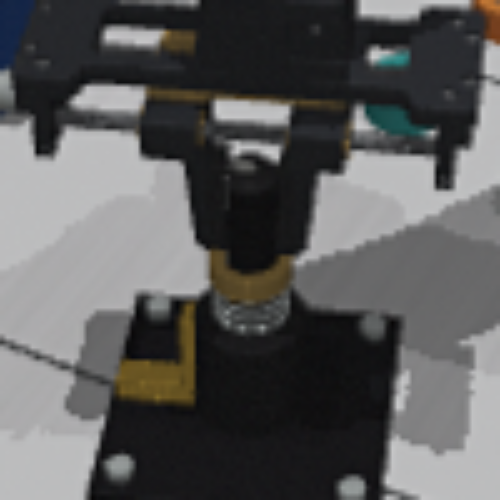

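The stem turned with the grip: the bright flat now faces left in the picture, the same way as the yellow pointer at (155,380). I'll release, rise and move to above the collar.

Emit:
{"fn": "play_rows", "kwargs": {
  "translation": [
    [0, 0, 0],
    [0, 0, 0],
    [0, 0, 0],
    [0, 0, -0.025],
    [0, 0, -0.03],
    [0, 0, -0.03]
  ],
  "delta_rot": [
    [0, 0, 0],
    [0, 0, 0],
    [0, 0, 0],
    [0, 0, 0],
    [0, 0, 0],
    [0, 0, 0]
  ],
  "grip": [0, 0, 0, 0.1, 0.4, 0.5]
}}

```text
clock: 9.8
tool_pos: [0.5648, 0.1485, 0.2595]
eef_rot: [0.573, 0.819, 0.0, -0.0]
contact_force: [0.4, 0.1, -0.4]
opening: 0.738
finger_force: 0.0
```

Emit:
{"fn": "play_rows", "kwargs": {
  "translation": [
    [-0.0325, -0.0106, 0],
    [-0.0325, -0.0106, 0],
    [-0.0325, -0.0106, 0],
    [-0.0325, -0.0106, 0],
    [-0.0325, -0.0106, 0],
    [-0.0325, -0.0106, 0],
    [-0.0325, -0.0106, 0],
    [-0.0325, -0.0106, 0],
    [-0.0325, -0.0106, 0],
    [-0.0325, -0.0106, 0],
    [0, 0, 0.01],
    [0, 0, 0.01],
    [0, 0, 0.01],
    [0, 0, 0.01],
    [0, 0, 0]
  ],
  "delta_rot": [
    [0, 0, 0],
    [0, 0, 0],
    [0, 0, 0],
    [0, 0, 0],
    [0, 0, 0],
    [0, 0, 0],
    [0, 0, 0],
    [0, 0, 0],
    [0, 0, 0],
    [0, 0, 0],
    [0, 0, -8.5],
    [0, 0, -8.5],
    [0, 0, -8.5],
    [0, 0, -8.5],
    [0, 0, 0]
  ],
  "grip": [0.5, 0.5, 0.5, 0.5, 0.5, 0.5, 0.5, 0.5, 0.5, 0.5, 0.5, 0.5, 0.5, 0.5, 0.5]
}}

```text
clock: 11.68
tool_pos: [0.576, -0.1935, 0.2179]
eef_rot: [0.31, 0.951, 0.0, -0.001]
contact_force: [0.0, 0.4, -0.4]
opening: 0.754
finger_force: 0.0
```

```bash
python3 - <<'E'
from h import *
np.set_printoptions(precision=4,suppress=True)
go(.5755,-.1945,54,.067)
s=r.snapshot("side");t=r.snapshot("top")
cr=lambda i,u,v,h,k: cv2.resize(i[v-h:v+h,u-h:u+h],(k,k),interpolation=cv2.INTER_CUBIC)
cv2.imwrite("pics/m3.png",np.hstack([cr(s,330,195,40,400),cr(s,277,250,20,400)]))
E
```

```text
t 11.675 pos [ 0.576  -0.1935  0.2179] yaw 53.920622259071386 tilt [-0.0012  0.001  -1.    ] shift [-0.0004 -0.0011  0.1509] rz -0.0793777409286065 open 66.31752626252111 ff 0.0 F [ 0.0115  0.429  -0.4405] q [ 0.6434  0.866  -0.7341  1.6802  0.7178  0.8862  0.5502]
```

View pics/m3.png

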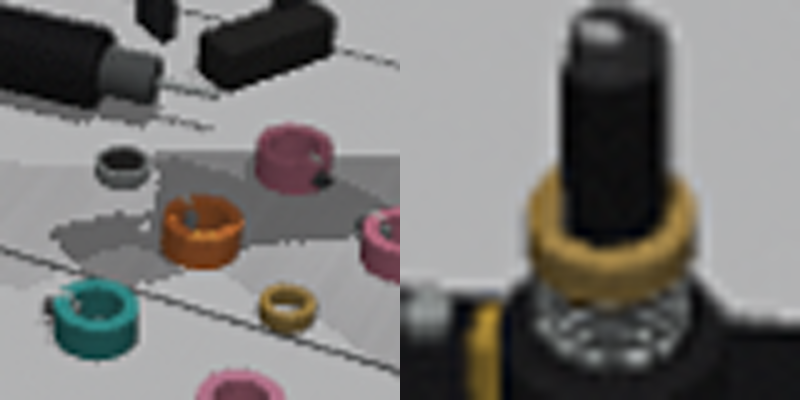

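The stem's flat stays turned to the left, towards the pointer. The orange collar, centred at (203,230) in the left half, is untouched with the gripper above it. I'll descend and grip.

Emit:
{"fn": "play_rows", "kwargs": {
  "translation": [
    [-0.0004, -0.0011, 0.02],
    [0, 0, 0.03],
    [0, 0, 0.03],
    [0, 0, 0.03],
    [0, 0, 0.025],
    [0, 0, 0.015],
    [0, 0, 0],
    [0, 0, 0],
    [0, 0, 0],
    [0, 0, 0],
    [0, 0, 0],
    [0, 0, 0]
  ],
  "delta_rot": [
    [0, 0, 0],
    [0, 0, 0],
    [0, 0, 0],
    [0, 0, 0],
    [0, 0, 0],
    [0, 0, 0],
    [0, 0, 0],
    [0, 0, 0],
    [0, 0, 0],
    [0, 0, 0],
    [0, 0, 0],
    [0, 0, 0]
  ],
  "grip": [0.5, 0.5, 0.5, 0.5, 0.5, 0.5, 0.5, -1, -1, -1, -1, -1],
  "squeeze": 25
}}

```text
clock: 13.28
tool_pos: [0.5766, -0.1948, 0.0697]
eef_rot: [0.309, 0.951, -0.0, 0.001]
contact_force: [-0.6, -0.8, 5.9]
opening: 0.52
finger_force: 25.0
```

Emit:
{"fn": "play_rows", "kwargs": {
  "translation": [
    [0, 0, -0.02],
    [0, 0, -0.04],
    [0, 0, -0.045],
    [0, 0, -0.045],
    [0, 0, 0]
  ],
  "delta_rot": [
    [0, 0, 0],
    [0, 0, 0],
    [0, 0, 0],
    [0, 0, 0],
    [0, 0, 0]
  ],
  "grip": [-1, -1, -1, -1, -1]
}}

```text
clock: 13.9
tool_pos: [0.5778, -0.1945, 0.2232]
eef_rot: [0.309, 0.951, 0.001, 0.004]
contact_force: [-0.3, 0.2, -1.2]
opening: 0.52
finger_force: 25.0
```

```bash
python3 - <<'E'
from h import *
np.set_printoptions(precision=4,suppress=True)
go(.5665,.1467,110)
print(r.get_state()["contact_force"])
E
```

```text
t 13.9 pos [ 0.5778 -0.1945  0.2232] yaw 53.99041917103444 tilt [ 0.0073 -0.001  -1.    ] shift [ 0.2097  0.2693 -0.0004] rz -56.00958082896557 open 45.8032964347366 ff 24.999621184542775 F [-0.2744  0.1683 -1.2283] q [ 0.6462  0.8589 -0.7377  1.6772  0.7168  0.8873  0.5539]
[-0.2744  0.1683 -1.2283]
```

Opening 45.8 mm at 25 N, so the collar is held. I'll raise it, turn it 56°, carry it above the stem and measure it in the hand.

Emit:
{"fn": "play_rows", "kwargs": {
  "translation": [
    [0, 0, -0.007],
    [0, 0, -0.007],
    [0, 0, -0.007],
    [0, 0, -0.007],
    [0, 0, -0.007],
    [0, 0, -0.007],
    [0, 0, -0.005]
  ],
  "delta_rot": [
    [0, 0, -8],
    [0, 0, -8],
    [0, 0, -8],
    [0, 0, -8],
    [0, 0, -8],
    [0, 0, -8],
    [0, 0, -8]
  ],
  "grip": [-1, -1, -1, -1, -1, -1, -1]
}}

```text
clock: 14.78
tool_pos: [0.5751, -0.1948, 0.2651]
eef_rot: [-0.176, 0.984, 0.0, -0.001]
contact_force: [0.2, 0.3, -2.3]
opening: 0.518
finger_force: 25.0
```

Emit:
{"fn": "play_rows", "kwargs": {
  "translation": [
    [-0.0106, 0.0325, 0],
    [-0.0106, 0.0325, 0],
    [-0.0106, 0.0325, 0],
    [-0.0106, 0.0325, 0],
    [-0.0106, 0.0325, 0],
    [-0.0106, 0.0325, 0],
    [-0.0106, 0.0325, 0],
    [-0.0106, 0.0325, 0],
    [-0.0106, 0.0325, 0],
    [-0.0106, 0.0325, 0],
    [0, 0, 0],
    [0, 0, 0]
  ],
  "delta_rot": [
    [0, 0, 0],
    [0, 0, 0],
    [0, 0, 0],
    [0, 0, 0],
    [0, 0, 0],
    [0, 0, 0],
    [0, 0, 0],
    [0, 0, 0],
    [0, 0, 0],
    [0, 0, 0],
    [0, 0, 0],
    [0, 0, 0]
  ],
  "grip": [-1, -1, -1, -1, -1, -1, -1, -1, -1, -1, -1, -1]
}}

```text
clock: 16.27
tool_pos: [0.5641, 0.1458, 0.2649]
eef_rot: [-0.173, 0.985, -0.001, -0.001]
contact_force: [0.2, -0.2, -2.0]
opening: 0.518
finger_force: 25.0
```

```bash
python3 - <<'E'
from h import *
np.set_printoptions(precision=4,suppress=True)
go(.5662,.1467,110,.16)
s=r.snapshot("side");t=r.snapshot("top")
st=r.get_state();M=R.from_quat(st["eef_rot"]).as_matrix();p=st["tool_pos"]
und=p+M@[0,0,.0697]; print("collar underside pred",und,"proj",proj("side",und), "top", proj("side",und+[0,0,.022]),"screw",proj("side",und+M@[-.030,0,-.011]))
u,v=np.round(proj("side",und)).astype(int); print(u,v)
cv2.imwrite("pics/s5.png",s);cv2.imwrite("pics/t5.png",t)
h=32;c=cv2.resize(s[v-h:v+h,u-h:u+h],(600,600),interpolation=cv2.INTER_CUBIC); cv2.imwrite("pics/m4.png",c)
E
```

```text
t 16.275 pos [0.5641 0.1458 0.2649] yaw 109.97983368432247 tilt [-0.0014 -0.0022 -1.    ] shift [-0.0025  0.0003  0.1049] rz -0.020166315677528246 open 45.55106950570027 ff 24.99940565088764 F [ 0.2386 -0.1731 -2.0369] q [ 0.1852  0.8465 -0.9717  1.7132  0.8038  1.0357  0.8459]
collar underside pred [0.5644 0.145  0.1954] proj [278.0714 216.0945] top [278.026  207.5207] screw [263.5401 210.6963]
278 216
```

View pics/m4.png

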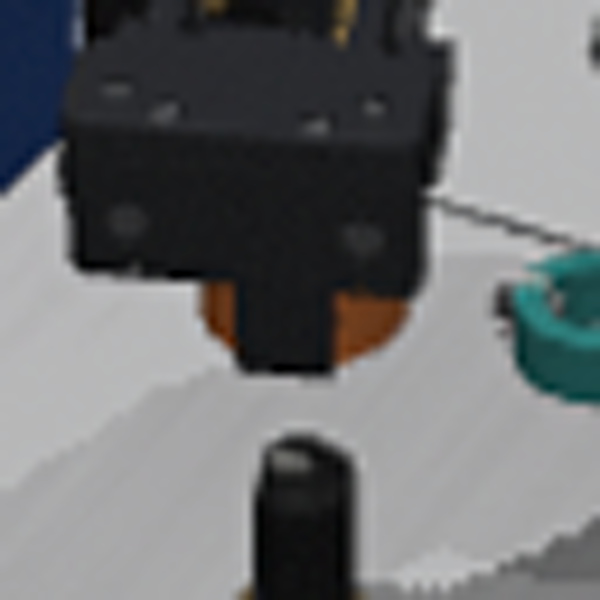

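```bash
python3 - <<'E'
from h import *
np.set_printoptions(precision=4,suppress=True)
ang=lambda d:np.degrees(np.arctan2(d[1],d[0]))
A=at_z("side",(326.5,194.4),.022);C=at_z("side",(330.0,198.6),.022);print("side notch",A-C,ang(A-C))
t=cv2.imread("pics/top0.png").astype(float); T=t[220:245,334:360]
hsv=cv2.cvtColor(t.astype(np.uint8),cv2.COLOR_BGR2HSV)
bg=np.median(T.reshape(-1,3),0); print(bg)
sat=hsv[220:245,334:360,1].astype(float); g=T.mean(2)
dark=np.clip(bg.mean()-g-12,0,None)*(sat<70); vv,uu=np.mgrid[220:245,334:360]
m=(dark>0)&(uu>347)&(vv<231); 
w=dark*m; s=np.array([(uu*w).sum(),(vv*w).sum()])/w.sum(); print("head px",s,m.sum())
o=(sat>80); 
c2=cv2.minEnclosingCircle(np.c_[uu[o],vv[o]].astype(np.float32)); print("ring",c2,uu[o].mean(),vv[o].mean())
for c in (c2[0],(346.4,231.8)):
    d=at_z("top",s,.013)-at_z("top",c,.018); print(d,ang(d),np.hypot(*d[:2]))
print(np.round(g[:14,10:24]).astype(int)); print(sat[:14,10:24].astype(int))
E
```

```text
side notch [ 0.0169 -0.0147  0.    ] -40.93947567103744
[161. 158. 157.]
head px [350.6241 226.921 ] 27
ring ((346.19354248046875, 232.02420043945312), 8.064709663391113) 346.28 232.288
[ 0.0162 -0.0132 -0.005 ] -39.059944041213 0.020880178023898226
[ 0.0155 -0.0126 -0.005 ] -38.994335520757666 0.019997704805304328
[[161 160 162 161 161 162 161 162 160 161 161 161 161 159]
 [162 161 161 161 161 161 161 161 161 161 163 161 162 161]
 [161 162 159 160 160 161 159 157 158 160 161 161 161 161]
 [156 155 153 152 154 154 150 143 145 152 159 161 161 161]
 [139 140 134 134 137 140 135 121 121 135 152 159 161 161]
 [118 115 112 111 115 122 121 115 108 117 139 155 162 160]
 [101  94  92  94  97 112 123 125 117 115 136 155 161 160]
 [ 95  94  91  90  93 107 122 128 122 123 142 155 160 161]
 [112 113 114 104  99 104 112 116 115 124 142 158 158 161]
 [139 142 142 131 113 102  97  97 103 117 136 154 159 160]
 [157 159 156 148 132 115 100  88  94 110 129 148 159 161]
 [161 162 160 158 149 138 120  93  91 105 123 142 156 160]
 [163 162 161 161 158 152 132 101  91 103 120 140 156 159]
 [162 163 162 16
[... 170 characters left out ...]
8   8   5   8   9   8  11  10   8  11   8   9  11]
 [  6  10  16  21  13   6   2   5  10  11   9  11   9   9]
 [ 55  64  75  81  67  54  33  12   6   9  10   9   9   9]
 [130 141 149 154 144 117  86  46  16   6   9  10   9   9]
 [182 190 193 190 183 143  96  58  47  27   4  10   9   9]
 [160 138 133 137 141 110  81  75  90  66  16   8  11   9]
 [ 70  43  35  42  59  59  76 104 132 104  41   2  10   9]
 [  9   5   4   4   4  21  72 136 167 134  67  13   8  11]
 [  8   6   8   7   8   4  46 125 175 155  95  29   2   9]
 [ 12   9  11  10   8   4  16  91 171 165 112  44   2  11]
 [  9   9   8   9   8   7   9  71 163 168 117  46   3  11]
 [ 11   9   9  11   9  11   6  75 159 161 106  40   2  11]]
```

Emit:
{"fn": "play_rows", "kwargs": {
  "translation": [
    [-0.0025, 0.0003, 0.01],
    [0, 0, 0.01],
    [0, 0, 0.01],
    [0, 0, 0.008],
    [0, 0, 0],
    [0, 0, 0]
  ],
  "delta_rot": [
    [0, 0, -3],
    [0, 0, 0],
    [0, 0, 0],
    [0, 0, 0],
    [0, 0, 0],
    [0, 0, 0]
  ],
  "grip": [-1, -1, -1, -1, -1, -1]
}}

```text
clock: 17.12
tool_pos: [0.5668, 0.1483, 0.2279]
eef_rot: [-0.199, 0.98, 0.0, 0.0]
contact_force: [0.0, -0.3, -1.5]
opening: 0.522
finger_force: 25.0
```

```bash
python3 - <<'E'
from h import *
np.set_printoptions(precision=4,suppress=True)
go(.5662,.1467,113,.16)
s=r.snapshot("side"); hsv=cv2.cvtColor(s,cv2.COLOR_BGR2HSV)
st=r.get_state();M=R.from_quat(st["eef_rot"]).as_matrix();p=st["tool_pos"]
u,v=np.round(proj("side",p+M@[0,0,.0697])).astype(int)
m=cv2.inRange(hsv,(5,140,60),(18,255,255))[v-14:v+10,u-25:u+26]; vv,uu=np.nonzero(m); print("orange rows/cols")
for k in range(24):
    x=np.nonzero(m[k])[0]
    if len(x): print(v-14+k,u-25+x.min(),u-25+x.max())
for z in(.0697,.0477):
    for a in np.radians([0,180]):
        d=np.array([np.cos(a),np.sin(a),0])
    c=p+M@[0,0,z]; P=np.array([proj("side",c+.023*np.array([np.cos(a),np.sin(a),0])) for a in np.linspace(0,6.28,90)]); print(P.min(0),P.max(0))
E
```

```text
t 17.125 pos [0.5668 0.1483 0.2279] yaw 112.99978257191206 tilt [ 0.0004  0.0002 -1.    ] shift [ 0.0012 -0.0012  0.0679] rz -0.0002174280879359003 open 45.97551271590432 ff 24.99959624139592 F [ 0.0353 -0.3112 -1.5031] q [ 0.1696  0.8987 -0.9488  1.7371  0.8684  0.9848  0.8484]
orange rows/cols
231 266 285
232 267 285
233 267 285
234 268 284
235 269 283
236 281 282
237 281 281
[265.4443 223.6787] [287.2991 237.6404]
[265.2242 215.5728] [287.396  229.4095]
```

Emit:
{"fn": "play_rows", "kwargs": {
  "translation": [
    [0.001, -0.0012, 0.004],
    [0, 0, 0.004],
    [0, 0, 0.004],
    [0, 0, 0.004],
    [0, 0, 0]
  ],
  "delta_rot": [
    [0, 0, 0],
    [0, 0, 0],
    [0, 0, 0],
    [0, 0, 0],
    [0, 0, 0]
  ],
  "grip": [-1, -1, -1, -1, -1]
}}

```text
clock: 17.8
tool_pos: [0.5661, 0.1465, 0.2113]
eef_rot: [-0.199, 0.98, -0.0, -0.0]
contact_force: [-0.6, -0.7, -1.7]
opening: 0.52
finger_force: 25.0
```

```bash
python3 - <<'E'
from h import *
np.set_printoptions(precision=4,suppress=True)
go(.5662,.1467,113,.16); print(r.get_state()["moment"])
E
```

```text
t 17.8 pos [0.5661 0.1465 0.2113] yaw 112.99871922192973 tilt [-0.0007 -0.0004 -1.    ] shift [-0.0003  0.0002  0.0513] rz -0.0012807780702672744 open 45.74124498444559 ff 24.999600746668875 F [-0.5828 -0.6734 -1.7299] q [ 0.1645  0.9185 -0.932   1.7519  0.8942  0.9583  0.8296]
[ 0.0031 -0.1534  0.037 ]
```

Emit:
{"fn": "play_rows", "kwargs": {
  "translation": [
    [0, 0, 0.004],
    [0, 0, 0.004],
    [0, 0, 0.004],
    [0, 0, 0]
  ],
  "delta_rot": [
    [0, 0, 0],
    [0, 0, 0],
    [0, 0, 0],
    [0, 0, 0]
  ],
  "grip": [-1, -1, -1, -1]
}}

```text
clock: 18.3
tool_pos: [0.5661, 0.1465, 0.1993]
eef_rot: [-0.199, 0.98, -0.0, -0.0]
contact_force: [0.5, -0.3, -1.8]
opening: 0.519
finger_force: 25.0
```

Emit:
{"fn": "play_rows", "kwargs": {
  "translation": [
    [0, 0, 0.006],
    [0, 0, 0.007],
    [0, 0, 0.007],
    [0, 0, 0.006],
    [0, 0, 0]
  ],
  "delta_rot": [
    [0, 0, 0],
    [0, 0, 0],
    [0, 0, 0],
    [0, 0, 0],
    [0, 0, 0]
  ],
  "grip": [-1, -1, -1, -1, -1]
}}

```text
clock: 18.92
tool_pos: [0.566, 0.1464, 0.173]
eef_rot: [-0.199, 0.98, -0.0, -0.001]
contact_force: [-0.5, -0.2, -1.5]
opening: 0.519
finger_force: 25.0
```

Emit:
{"fn": "play_rows", "kwargs": {
  "translation": [
    [0, 0, 0.003],
    [0, 0, 0.003],
    [0, 0, 0.003],
    [0, 0, 0.003],
    [0, 0, 0]
  ],
  "delta_rot": [
    [0, 0, 0],
    [0, 0, 0],
    [0, 0, 0],
    [0, 0, 0],
    [0, 0, 0]
  ],
  "grip": [-1, -1, -1, -1, -1],
  "squeeze": 45
}}

```text
clock: 19.55
tool_pos: [0.5665, 0.1468, 0.1624]
eef_rot: [-0.199, 0.98, -0.0, 0.0]
contact_force: [-2.0, -0.8, 7.1]
opening: 0.517
finger_force: 45.0
```

Emit:
{"fn": "play_rows", "kwargs": {
  "translation": [
    [0, 0, 0.002],
    [0, 0, 0.002],
    [0, 0, 0],
    [0, 0, 0]
  ],
  "delta_rot": [
    [0, 0, 0],
    [0, 0, 0],
    [0, 0, 0],
    [0, 0, 0]
  ],
  "grip": [-1, -1, -1, -1]
}}

```text
clock: 20.05
tool_pos: [0.5664, 0.1469, 0.1596]
eef_rot: [-0.199, 0.98, -0.0, 0.001]
contact_force: [-4.1, -2.8, 14.6]
opening: 0.516
finger_force: 45.0
```

Emit:
{"fn": "play_rows", "kwargs": {
  "translation": [
    [0, 0, 0.001],
    [0, 0, 0],
    [0, 0, 0],
    [0, 0, 0]
  ],
  "delta_rot": [
    [0, 0, 0],
    [0, 0, 0],
    [0, 0, 0],
    [0, 0, 0]
  ],
  "grip": [-1, -1, -1, -1]
}}

```text
clock: 20.55
tool_pos: [0.5664, 0.1468, 0.1595]
eef_rot: [-0.199, 0.98, -0.001, 0.001]
contact_force: [-4.5, -3.5, 21.6]
opening: 0.514
finger_force: 45.0
```

```bash
python3 - <<'E'
from h import *
np.set_printoptions(precision=4,suppress=True)
go(.5662,.1467,113); print(r.get_state()["moment"],np.abs(r.get_state()["qd"]).max())
s=r.snapshot("side"); cv2.imwrite("pics/m5.png",cv2.resize(s[200:300,228:328],(600,600),interpolation=cv2.INTER_CUBIC))
E
```

```text
t 20.55 pos [0.5664 0.1468 0.1595] yaw 112.9941960871767 tilt [ 0.0023 -0.0008 -1.    ] shift [ 0.0002 -0.0001 -0.    ] rz -0.005803912823296287 open 45.2418852758946 ff 45.005217608995736 F [-4.4622 -3.4866 21.5918] q [ 0.1371  0.9849 -0.8764  1.7817  0.9836  0.88    0.7609]
[-0.759   0.8707 -0.0028] 0.00099127049951807
```

View pics/m5.png

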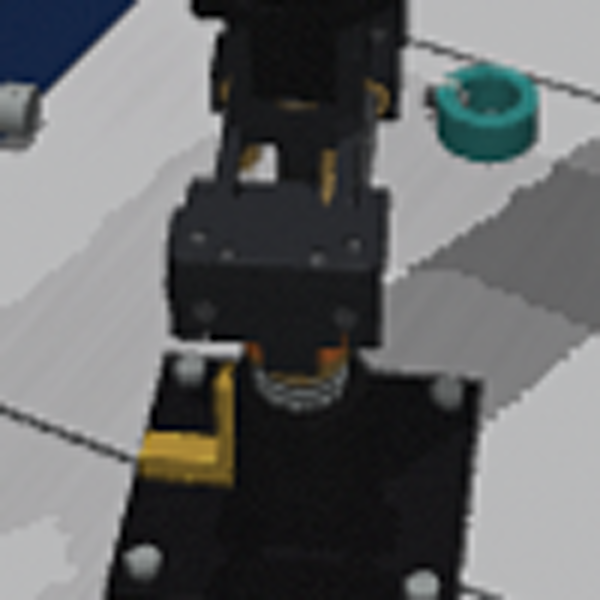

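The collar (orange at (255,355) and (335,355)) sits on the sleeve. Over the last step the force rose from 15 N to 22 N with almost no travel, so the sleeve is at its stop. I'm handing in.

```bash
python3 -c "
from plant import r
print(r.finish_job())"
```

```text
the job is handed in; nothing more can be done
None
```

The job is handed in: the flat was turned to the pointer, and the collar is on the stem, held at 45 N with the sleeve pressed onto its stop (about 22 N); the screw's seat on the flat was out of camera view, but the collar slid down freely.

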